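# Load the punch guide plate under the spring clip of the strap jig

## Task

The punch guide plate lies in the lane of the strap jig, in front of the closed spring clip. Using the fingertips only, hold the clip's thumb bar down with one fingertip and, while it is held, push the plate along its lane with the other until it is fully home against the two end stops under the open clip, then let the bar up so that the clip clamps the plate. Do not grip or lift the plate, and leave the things lying round the jig alone.

Things in the scene. Friction and masses are not known exactly. Their poses are not given: they have to be found in the camera images.
- jig: Strap-punching jig, grey-painted base 150 x 120 x 12 mm fixed on a 60 mm wooden block (x -77 to 77, y -86 to 38). Origin on the bench under the lane; +x is the way the plate is pushed, +y to the left of that, z up. All jig positions here are mm in this frame. The plate runs along y = 0 on two ledges, tops z = 76, either side of an open strap channel (y -13.5 to 13.5, floor z = 72).
- plate_home (a point): Where the centre of the plate's underside must come to: jig (30, 0, 76). The lane is bounded by a steel fence (inner face y = 23.5, x -66 to 66, top z = 85) and on the clip side by a guide (y -23.5 to -30, x -66 to 22, top z = 83), 1.5 mm of play each side. Two end stops at y = 18.5 and -18.5, faces at x = 58, tops z = 88, screw heads to 92. Open from behind and above.
- guide_plate: Dark blued-steel punch guide plate, 56 (x) x 44 (y) x 10 (z) mm, 0.2 kg, four small holes in a row along x. Origin: centre of its underside. Starts flat on the ledges, nearly parallel to the lane, centre at jig x -18 to -2. It is pushed on its rear face (28 mm behind its centre), which stands free from z = 76 to 86. Home: front edge on the end stops, rear face at x = 2.
- clip (a joint): Angle of the spring clip (rad), a rocker on the jig's right side, pivot along y = -40, z = 89 between bearing cheeks at x = -70 and 62 (tops z = 97). 0 = at rest, closed; grows as the thumb bar is pressed; 0.42 = hard stop, fully open. Clamped on the plate it reads about 0.26. About 4.5 N on the middle of the bar starts it, 8 N reaches the stop.
- clip_nose (a point): Point under the clip's nose, at mid-length, moving with the clip: a black roll 8 mm thick, at jig x 34 to 56, y -18 to -10. At rest it is 3 mm above the ledges and blocks the plate; at joint 0.32 it clears the plate's top by about 1.5 mm, at 0.42 by 4 mm.
- thumb_bar (a point): Middle of the top of the clip's thumb bar, moving with it: smooth, slippery steel flap, jig x -62 to 62, 28 mm wide. At rest this point is at jig (0, -70, 91), the flap sloping up outwards by 0.42 rad. Pressed to the stop the flap is level, top z = 78.5, y -54 to -82, middle (0, -68, 78.5). A fingertip can press it anywhere and slide along it while one at that height pushes the plate.
- mallet: Loose rawhide mallet, 269 mm long, lying on the bench left of the tray; origin at the centre of its underside. Leave it alone.
- wax: Loose yellow wax block 36 x 55 x 23 mm lying beyond the jig's end stops, to the right; origin at the centre of its underside. Leave it alone.
- ink_bottle: Loose black ink bottle, 37 mm across and 105 mm tall, standing beyond the jig's end stops, to the left; origin at the centre of its underside. Leave it alone.

How it is judged:
By the outcome, as a careful person would: the job done as asked, in the order asked, and still so for the second after the job is handed in, with the robot touching nothing.
It also fails if it takes over 64 s, if anything falls off the work surface, if the arm or the gripper's body presses on something with over 40 N, if the wrist force passes 120 N, or if a joint passes its speed limit or range.

## Robot

A 6-joint arm with a two-finger parallel gripper is mounted at the origin on a cart in front of the work surface, level with it; the furniture and walls round the work are solid. World frame = base frame: x ahead of the robot, y to its left, z up, the work surface at z = 0. Lengths are in mm, angles in rad, forces in N, time in s.
With the tool pointing down it reaches from about 350 to 775 mm from the base axis. Payload 7.3 kg.
Tool frame: the origin (TCP) lies between the finger pads; the fingertips stand 22 mm ahead of it and the grasp point (between the pads) lies 3 mm ahead of it (robot.tip_reach is the distance from the TCP to the fingertips, in mm); x points along the fingers, z is the direction in which the jaws open and shut, and the axes are right-handed (so a half turn about x gives the same grasp; the last joint's range is limited). The gripper opens to 92 mm and grips with 3 to 60 N. Pads are 19 mm wide; open, the fingers measure 130 mm over their backs; the gripper's body (75 mm by 190 mm) begins 47 mm behind the grasp point.
Start: joints at [-1.462, 0.342, 1.524, -0, 1.275, -0.146], TCP at [132.349, -508.062, 248.741] pointing down, gripper open.
Joint ranges: [-2.53, 2.53], [-0.77, 2.02], [0.04, 2.7], [-1, 4.14], [0.28, 2.66], [-3.11, 3.11]. Speed limits (rad/s): [2.57, 2.57, 3.14, 3.14, 3.14, 3.14].

## Interface

Orientations are given as a unit quaternion [w, x, y, z].
In Python, from plant import robot gives the robot as it stands.
- The arm moves only by the tool step_arm, never from a script. Its argument "plan" is a list of rows, each a list of 7 numbers: the shift along the tool's x, y, z in mm, then the turn, a rotation vector about the tool's x, y, z in degrees, then the finger opening in mm, from 0 to 91.8. In form: [[x, y, z, ax, ay, az, fingers], ...]. A call has 1 to 20 rows; each row is the pose to reach, as a shift and turn from the pose commanded when the call began, along the tool's axes at that moment; what a row does not reach only later rows make up. A row lasts 1/10 s, in which the tool goes at most 50 mm and 8.59 degrees, less where a joint would pass 70% of its speed; a pose out of reach is approached as far as the arm can. A call with a gripper value outside its range is refused whole. The fingers move at their own pace and stop on an object; "newtons" is the grip in N (left out, the last holds). Time passes only in rows, so rows that repeat a pose let the fingers close. It gives the time, the measured TCP pose, the force and the opening at its end, in the units of the state.
- robot.sense(): the state, without advancing time (a new reading comes with each control period).
- robot.read_camera(name): name is "scene" or "top" or "wrist"; returns the picture (480x640x3 uint8, blue, green, red); there is no depth.
- robot.camera_model(name): a dict with "camera_matrix" (3x3 intrinsics, pixels), "view" (4x4, takes a point from world to camera coordinates). Camera axes: x right, y up, looking along -z (the intrinsics and any distortion apply to the point x, -y, -z); pixel columns grow to the right and rows downward; lengths in mm; the calibration is good to about 2 mm. A picture is of the moment at which its call begins: read the wrist's pose just before it. camera_model takes no time and is no camera call; for the wrist camera it gives the pose at the moment of the call.
- robot.job_done(): hands the job in, once; it reports no verdict.
The state is a dict: "time_s": time; "joint_pos": joint angles; "qvel": joint speeds; "joint_torque": joint torques, N m; "tcp_pos": TCP position; "eef_rot": TCP orientation; "force": force on the tool from outside, world axes, zero at the start; "moment": the same for the moment, N m; "grip_width": finger opening in mm.
Only numpy, scipy, OpenCV 4.12 (cv2) and the standard library are available. Lean on these libraries where they do the work, as an engineer would, in place of code of your own. Each camera call takes 0.05 s, during which the arm holds its last target. There are 200 camera calls.

## Working session

There is one attempt and no reset: what is moved stays moved. The work goes in short steps, Python scripts to look and compute and a tool call to move; the robot and the scene stay as the last step left them, time stands still between calls to the robot, and variables do not carry over. Pictures are saved under pics/ and viewed, about 8 in all and at most 12, crops included, and the job is handed in when it is done.

Besides the shell and the picture viewer there is one more tool, called after "Emit:" in YAML: its name, and indented under it one key for each argument. step_arm: Moves the arm, as the interface text tells. Its arguments: {"type":"object","properties":{"plan":{"type":"array"},"newtons":{"type":"number"}},"required":["plan"]}

```bash
ls; mkdir -p pics
python3 - <<'E'
from plant import robot
import cv2,numpy as np
np.set_printoptions(precision=2,suppress=True)
for n in("scene","top"):
    im=robot.read_camera(n);cv2.imwrite(f"pics/{n}0.png",im)
    m=robot.camera_model(n);print(n,m)
print(robot.sense(),robot.tip_reach)
E
```

```text
pics
scene {'camera_matrix': array([[465.64,   0.  , 323.15],
       [  0.  , 465.64, 231.71],
       [  0.  ,   0.  ,   1.  ]]), 'view': array([[  -0.74,   -0.68,    0.01,  622.63],
       [   0.35,   -0.36,    0.87, -164.4 ],
       [  -0.58,    0.64,    0.5 , -753.26],
       [   0.  ,    0.  ,    0.  ,    1.  ]])}
top {'camera_matrix': array([[537.55,   0.  , 319.6 ],
       [  0.  , 537.55, 241.78],
       [  0.  ,   0.  ,   1.  ]]), 'view': array([[   0.03,   -1.  ,    0.  ,  291.54],
       [   0.98,    0.03,    0.19, -573.15],
       [  -0.19,   -0.  ,    0.98, -872.74],
       [   0.  ,    0.  ,    0.  ,    1.  ]])}
{'time_s': 0.1, 'joint_pos': array([-1.46,  0.34,  1.52, -0.  ,  1.28, -0.15]), 'qvel': array([-0., -0., -0., -0., -0., -0.]), 'joint_torque': array([  0.  , -43.2 , -24.47,   0.07,   0.05,  -0.  ]), 'tcp_pos': array([ 132.32, -507.72,  248.14]), 'eef_rot': array([ 0.56,  0.43,  0.56, -0.43]), 'force': array([ 0.36,  0.92, -0.06]), 'moment': array([ 0.02,  0.02, -0.05]), 'grip_width': 91.88635087588865} 22.0
```

View pics/top0.png

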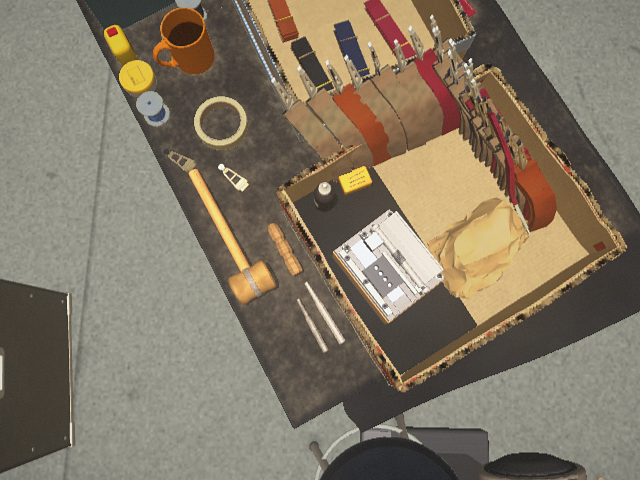

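View pics/scene0.png

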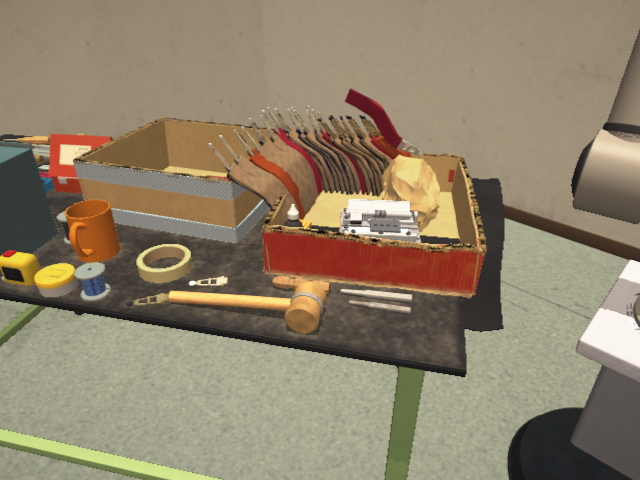

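The jig sits in a tray at about (388,265) in the top view, pushing direction up-left, and the wax and ink bottle lie beyond it at (355,180) and (323,195). The scene view is too oblique to help much. Next I'll enlarge the top view.

```bash
cat > h.py <<'E'
import cv2,numpy as np
from plant import robot
np.set_printoptions(precision=2,suppress=True)
def ray(n,z,pts,m=None):
    m=m or robot.camera_model(n);K=m["camera_matrix"];V=np.array(m["view"]);R=V[:3,:3];c=-R.T@V[:3,3]
    p=np.c_[np.atleast_2d(pts),np.ones(len(np.atleast_2d(pts)))]@np.linalg.inv(K).T
    d=(p*[1,-1,-1])@R
    z=np.broadcast_to(z,len(d))
    return c+d*((z-c[2])/d[:,2])[:,None]
def proj(n,P,m=None):
    m=m or robot.camera_model(n);V=np.array(m["view"]);q=np.atleast_2d(P)@V[:3,:3].T+V[:3,3]
    q=q*[1,-1,-1]@np.array(m["camera_matrix"]).T
    return q[:,:2]/q[:,2:]
E
python3 - <<'E'
import cv2
im=cv2.imread("pics/top0.png")[170:350,270:510]
cv2.imwrite("pics/c1.png",cv2.resize(im,(800,600),interpolation=cv2.INTER_CUBIC))
E
```

```text
(no output)
```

View pics/c1.png

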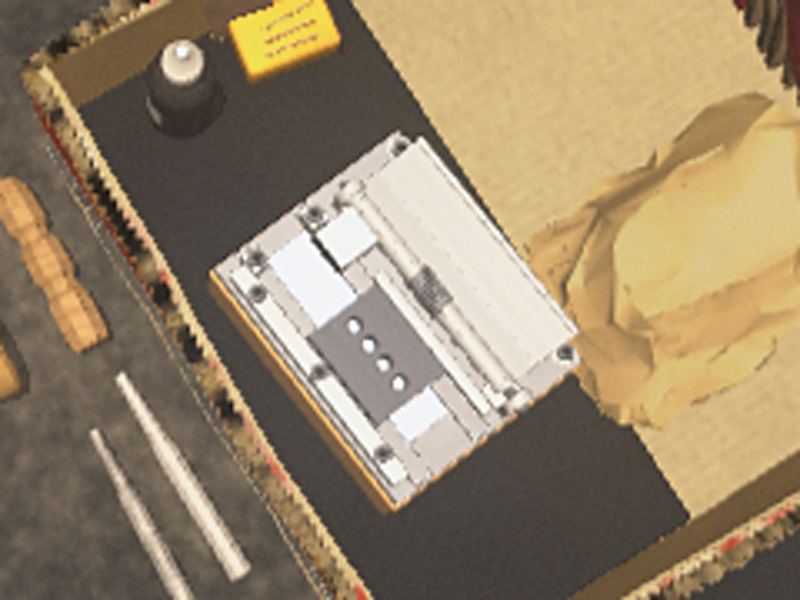

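Crop (scale 3.33): base corners are at about (212,272), (395,510), (580,360) and (395,133). The plate is the dark rectangle around (378,352), end-stop screws are at (255,258) and (315,213), and the thumb bar runs along the right side.

Run:
```python
from h import *
o=np.array([270,170.]);f=lambda p:np.array(p)/3.3333+o-.35
C=ray("top",72,f([[212,272],[395,510],[580,360],[395,133]]))[:,:2]
S=ray("top",92,f([[255,258],[315,213]]))[:,:2]
print(C,S)
print([np.linalg.norm(C[i]-C[(i+1)%4]) for i in range(4)])
# rigid fit
M=np.array([[75,36],[-75,36],[-75,-84],[75,-84],[64,18.5],[64,-18.5]],float);W=np.r_[C,S]
def fit(M,W):
    a=M-M.mean(0);b=W-W.mean(0);th=np.arctan2((a[:,0]*b[:,1]-a[:,1]*b[:,0]).sum(),(a*b).sum())
    R=np.array([[np.cos(th),-np.sin(th)],[np.sin(th),np.cos(th)]]);t=W.mean(0)-R@M.mean(0);return th,R,t
th,R,t=fit(M[:4],W[:4]);print(th,np.degrees(th),t);print((W-t)@R-M)
im=cv2.imread("pics/top0.png");h=im.max(2).astype(int);
mask=((h>60)&(h<150)&(np.ptp(im,axis=2)<25)).astype(np.uint8)
c=np.array([378,352])/3.333+o
mm=np.zeros_like(mask);mm[200:330,330:430]=mask[200:330,330:430]
n,l,st,ce=cv2.connectedComponentsWithStats(cv2.morphologyEx(mm,cv2.MORPH_OPEN,np.ones((3,3))))
for i in range(1,n):
    if st[i,4]>100:
        cn=cv2.findContours((l==i).astype(np.uint8),0,2)[0][0];b=cv2.boxPoints(cv2.minAreaRect(cn))
        print(st[i],ce[i],b.tolist());print((ray("top",86,b)[:,:2]-t)@R)
print("crop plate",(ray("top",86,f([[358,285],[312,330],[378,420],[448,368]]))[:,:2]-t)@R)
print("bottle/wax",(ray("top",[100,20],f([[183,60],[285,40]]))[:,:2]-t)@R)
# tray walls rim near jig
print("rim",(ray("top",[60]*4,f([[30,70],[350,600],[600,590],[800,520]]))[:,:2]-t)@R)
```

```text
[[546.17 283.43]
 [429.04 190.27]
 [506.27  97.43]
 [621.55 190.71]] [[550.21 262.65]
 [573.9  233.08]]
[np.float64(149.6597913385514), np.float64(120.759718365046), np.float64(148.29312121864743), np.float64(119.48922258672111)]
0.6808771410471817 39.011386548937175 [510.65 209.11]
[[-0.62 -0.61]
 [-0.27  0.73]
 [ 1.3  -0.02]
 [-0.41 -0.1 ]
 [ 0.44 -1.8 ]
 [ 0.24 -2.68]]
[ 330  200   77   55 1941] [355.66 217.54] [[310.9083251953125, 212.44752502441406], [387.3184814453125, 177.3401641845703], [406.7587890625, 219.65138244628906], [330.3486328125, 254.7587432861328]]
[[ 148.25   26.42]
 [ 118.   -115.  ]
 [  40.06  -94.28]
 [  70.85   44.68]]
[ 330  257  100   73 1972] [383.63 307.48] [[311.1139221191406, 307.88763427734375], [330.2421569824219, 256.34759521484375], [440.7433166503906, 297.35833740234375], [421.6150817871094, 348.89837646484375]]
[[  20.32  123.37]
 [  68.84   46.46]
 [ -95.17  -55.62]
 [-139.98   22.05]]
[332 315  21  15 184] [341.96 322.77] [[332.0, 315.0], [352.0, 315.0], [352.0, 329.0], [332.0, 329.0]]
[[ -9.52 103.36]
 [-29.32  77.52]
 [-47.03  91.41]
 [-27.33 117.13]]
crop plate [[ 23.09 -16.6 ]
 [ 19.27  15.7 ]
 [-35.5   17.67]
 [-36.51 -25.92]]
bottle/wax [[165.49 -15.75]
 [159.27 -82.9 ]]
rim [[ 219.53   43.76]
 [ -96.62   80.7 ]
 [-168.4   -21.01]
 [-203.   -122.77]]
```

```bash
cat >> h.py <<'E'
from scipy.spatial.transform import Rotation as Ro
TH=0.681;T=np.array([510.6,209.1])
def q2r(q): return Ro.from_quat(np.r_[q[1:],q[0]])
def j2w(p,th=None,t=None):
    th=TH if th is None else th; t=T if t is None else t
    p=np.array(p,float);c,s=np.cos(th),np.sin(th);return np.r_[c*p[0]-s*p[1]+t[0],s*p[0]+c*p[1]+t[1],p[2]]
def goal_rot(flip):
    z=np.array([-np.sin(TH),np.cos(TH),0])*flip; x=np.array([0,0,-1.]);y=np.cross(z,x)
    return Ro.from_matrix(np.c_[x,y,z])
def delta(pw,R1,cp=None,cr=None):
    s=robot.sense();R0=cr or q2r(s["eef_rot"]);p0=s["tcp_pos"] if cp is None else cp
    return R0.inv().apply(np.array(pw)-p0),np.degrees((R0.inv()*R1).as_rotvec())
E
python3 - <<'E'
from h import *
s=robot.sense();R0=q2r(s["eef_rot"]);print(R0.as_matrix())
for f in(1,-1): print(f,delta(j2w([-30,-34,250]),goal_rot(f)))
print(delta([400,-200,320],goal_rot(1)))
for n in("scene","top"):
    V=robot.camera_model(n)["view"];print(n,-V[:3,:3].T@V[:3,3])
# heights: scene pixel rays at several z ; top outline of paper
print("paper peak scene",ray("scene",[80,100,120,140,160],[[415,157]]*5))
print("paper top px at z100",ray("top",100,[[435,275],[525,240],[480,205]]))
print("red strap",ray("scene",[120,180,240,300],[[350,92]]*4),ray("top",[100,200,250],[[517,200],[517,200],[500,130]]))
print("rim front",ray("scene",[60,80,100],[[270,240]]*3),ray("top",[60,80,100],[[340,310]]*3), ray("top",80,[[283,190],[400,385],[625,245]]))
E
```

```text
[[-0.    0.97  0.25]
 [ 0.    0.25 -0.97]
 [-1.    0.   -0.  ]]
1 (array([  -1.04,  533.51, -554.94]), array([155.58,  -0.04,   0.1 ]))
-1 (array([  -1.04,  533.51, -554.94]), array([-24.42,  -0.07,  -0.03]))
(array([ -71.5 ,  336.62, -230.39]), array([155.58,  -0.04,   0.1 ]))
scene [ 78.46 844.81 512.09]
top [384.2  302.86 967.39]
paper peak scene [[ 668.84 -158.5    80.  ]
 [ 641.52 -112.06  100.  ]
 [ 614.19  -65.62  120.  ]
 [ 586.86  -19.18  140.  ]
 [ 559.53   27.26  160.  ]]
paper top px at z100 [[506.41 117.84 100.  ]
 [568.54 -31.18 100.  ]
 [626.15  41.06 100.  ]]
red strap [[1127.85 -447.13  120.  ]
 [ 967.27 -249.43  180.  ]
 [ 806.68  -51.73  240.  ]
 [ 646.09  145.98  300.  ]] [[636.49 -21.04 100.  ]
 [607.41  16.31 200.  ]
 [695.26  54.54 250.  ]]
rim front [[654.57 356.06  60.  ]
 [629.08 377.68  80.  ]
 [603.6  399.3  100.  ]] [[448.48 269.62  60.  ]
 [447.06 270.35  80.  ]
 [445.65 271.08 100.  ]] [[ 649.11  372.16   80.  ]
 [ 330.46  172.11   80.  ]
 [ 568.79 -206.65   80.  ]]
```

Emit:
step_arm:
  plan:
    - [-72,337,-230,-12,0,0,60]
    - [-72,337,-230,-12,0,0,60]
    - [-72,337,-230,-24.4,0,0,60]
    - [-72,337,-230,-24.4,0,0,60]
    - [-72,337,-230,-24.4,0,0,60]
    - [-72,337,-230,-24.4,0,0,60]
    - [-72,337,-230,-24.4,0,0,60]
    - [-72,337,-230,-24.4,0,0,60]
    - [-72,337,-230,-24.4,0,0,60]
    - [-72,337,-230,-24.4,0,0,60]
    - [-20,533,-555,-24.4,0,0,60]
    - [-20,533,-555,-24.4,0,0,60]
    - [-20,533,-555,-24.4,0,0,60]
    - [-20,533,-555,-24.4,0,0,60]
    - [-20,533,-555,-24.4,0,0,60]
    - [-20,533,-555,-24.4,0,0,60]
    - [-20,533,-555,-24.4,0,0,60]
    - [-20,533,-555,-24.4,0,0,60]
    - [-20,533,-555,-24.4,0,0,60]
    - [-20,533,-555,-24.4,0,0,60]

```text
time_s: 2.1
tcp_pos: [508.1, 162.4, 267.8]
eef_rot: [0.638, 0.304, 0.639, -0.305]
force: [0.2, -0.7, -0.2]
grip_width: 59.9
```

Run:
```python
from h import *
import pickle
s=robot.sense();m=robot.camera_model("wrist");im=robot.read_camera("wrist");cv2.imwrite("pics/w1.png",im);pickle.dump(m,open("w1.pkl","wb"))
print(s);V=m["view"];print("cam",-V[:3,:3].T@V[:3,3]);print(q2r(s["eef_rot"]).as_matrix())
print(delta(j2w([-30,-34,270]),goal_rot(-1)))
```

```text
{'time_s': 2.1, 'joint_pos': array([ 0.17,  0.34,  1.47, -0.  ,  1.33,  1.06]), 'qvel': array([-0.03, -0.02,  0.01, -0.  ,  0.  ,  0.  ]), 'joint_torque': array([  1.31, -43.2 , -25.31,   0.21,  -0.1 ,   0.06]), 'tcp_pos': array([508.07, 162.43, 267.84]), 'eef_rot': array([ 0.64,  0.3 ,  0.64, -0.3 ]), 'force': array([ 0.17, -0.72, -0.23]), 'moment': array([-0.09,  0.04, -0.07]), 'grip_width': 59.89130866926637}
cam [570.59 212.33 403.72]
[[-0.    0.78  0.63]
 [-0.    0.63 -0.78]
 [-1.   -0.   -0.  ]]
(array([-1.75,  1.69, -1.14]), array([-0.07,  0.01,  0.09]))
```

View pics/w1.png

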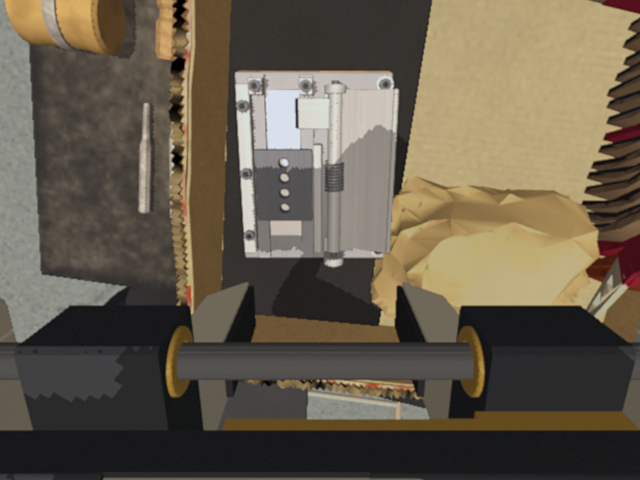

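The wrist view shows the jig almost square-on. End-stop screws are at (255,86) and (306,86), the fence is at columns 240–252, and the plate is the dark block over columns 256–313, rows 150–220. The clip bar is at columns 340–393, the nose at about (312,113), and the paper starts at about column 390.

Run:
```python
from h import *
import pickle
m=pickle.load(open("w1.pkl","rb"));im=cv2.imread("pics/w1.png");g=cv2.cvtColor(im,cv2.COLOR_BGR2GRAY)
def J(z,p):
    w=ray("wrist",z,p,m)[:,:2]-T;c,s=np.cos(TH),np.sin(TH);return w@np.array([[c,-s],[s,c]])
print("base",J(72,[[236,72],[393,72],[248,257],[390,257]]))
print("stops",J(92,[[255,86],[306,86]])); print("fence scr",J(87,[[243,105],[247,174],[249,235]]))
mk=((g>50)&(g<110)).astype(np.uint8);r=np.zeros_like(mk);r[135:228,250:318]=mk[135:228,250:318]
n,l,st,ce=cv2.connectedComponentsWithStats(cv2.morphologyEx(r,cv2.MORPH_OPEN,np.ones((3,3))))
i=1+st[1:,4].argmax();cn=cv2.findContours((l==i).astype(np.uint8),0,2)[0][0];R=cv2.minAreaRect(cn);b=cv2.boxPoints(R)
print(st[i],R);print("plate",J(86,b))
print("g col285",g[212:232,268].tolist(),"row200",g[200,246:260].tolist(),g[200,306:345].tolist())
# body clearance in scene view
P=[j2w([x,y,144]) for x in(-87,-45,-8,30) for y in(-129,-110)]
pp=proj("scene",P);print(pp)
a=cv2.imread("pics/scene0.png")
for p in pp: cv2.circle(a,tuple(int(v*1) for v in p),1,(0,255,0),-1)
cv2.imwrite("pics/sc.png",cv2.resize(a[130:260,260:500],None,fx=3,fy=3))
```

```text
base [[ 74.44  31.61]
 [ 74.3  -87.13]
 [-74.61  31.1 ]
 [-74.79 -91.81]]
stops [[ 63.52  14.56]
 [ 63.47 -22.03]]
fence scr [[ 50.58  24.92]
 [ -0.42  24.93]
 [-50.    26.19]]
[ 250  165   64   56 2966] ((281.5, 192.5), (55.0, 63.0), 90.0)
plate [[  6.39  22.4 ]
 [  6.32 -26.33]
 [-37.73 -25.89]
 [-37.66  24.86]]
g col285 [81, 80, 82, 81, 82, 81, 80, 80, 88, 104, 112, 113, 114, 113, 114, 115, 116, 116, 116, 116] row200 [213, 215, 216, 217, 218, 218, 205, 166, 109, 77, 80, 81, 81, 81] [82, 83, 82, 82, 84, 87, 99, 112, 138, 150, 150, 149, 151, 153, 141, 115, 118, 125, 127, 126, 122, 107, 110, 122, 132, 141, 150, 154, 154, 149, 144, 138, 133, 122, 122, 137, 144, 146, 148]
[[421.66 172.18]
 [422.82 175.85]
 [400.97 171.48]
 [401.76 175.13]
 [382.82 170.86]
 [383.29 174.5 ]
 [364.24 170.24]
 [364.39 173.86]]
```

View pics/sc.png

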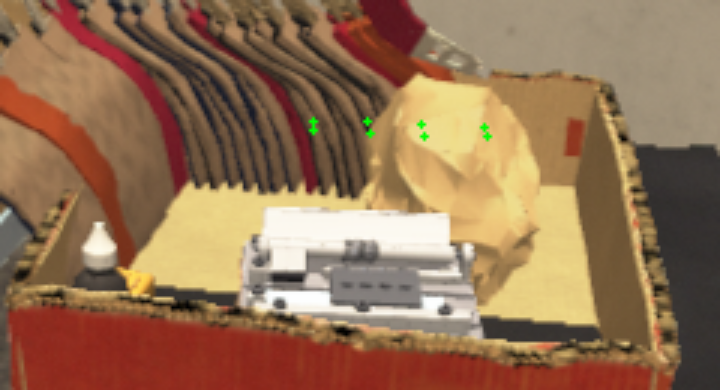

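The green points (the gripper body's lower edge at contact) fall near the paper, so I need its height. I'll move behind the plate, still high, and triangulate the paper from two wrist views.

```bash
sed -i 's/^TH=.*/TH=0.681;T=np.array([512.5,206.8])/' h.py
python3 - <<'E'
from h import *
print(delta(j2w([-51,-35,200]),goal_rot(-1)))
E
```

```text
(array([ 68.28, -19.17,   2.86]), array([-0.07,  0.01,  0.09]))
```

Emit:
step_arm:
  plan:
    - [68,-19.2,2.9,0,0,0,52]
    - [68,-19.2,2.9,0,0,0,52]
    - [68,-19.2,2.9,0,0,0,52]
    - [68,-19.2,2.9,0,0,0,52]
    - [68,-19.2,2.9,0,0,0,52]

```text
time_s: 2.65
tcp_pos: [496.5, 148.6, 202.5]
eef_rot: [0.639, 0.305, 0.637, -0.304]
force: [-0.4, 0.4, -0.3]
grip_width: 52.3
```

Run:
```python
from h import *
import pickle
m1=pickle.load(open("w1.pkl","rb"));s=robot.sense();m2=robot.camera_model("wrist");b=robot.read_camera("wrist");cv2.imwrite("pics/w2.png",b);pickle.dump(m2,open("w2.pkl","wb"))
print(s["tcp_pos"],s["force"],delta(j2w([-51,-35,110]),goal_rot(-1)))
a=cv2.imread("pics/w1.png");si=cv2.SIFT_create(contrastThreshold=0.01)
k1,d1=si.detectAndCompute(a,None);k2,d2=si.detectAndCompute(b,None)
M=[x[0] for x in cv2.BFMatcher().knnMatch(d1,d2,2) if x[0].distance<.8*x[1].distance]
def PM(m): return np.array(m["camera_matrix"])@np.diag([1,-1,-1])@np.array(m["view"])[:3]
p1=np.array([k1[x.queryIdx].pt for x in M]);p2=np.array([k2[x.trainIdx].pt for x in M])
X=cv2.triangulatePoints(PM(m1),PM(m2),p1.T,p2.T);X=(X[:3]/X[3]).T
e=np.hypot(*(proj("wrist",X,m1)-p1).T)+np.hypot(*(proj("wrist",X,m2)-p2).T)
c,q=np.cos(TH),np.sin(TH);J=(X[:,:2]-T)@np.array([[c,-q],[q,c]])
ok=(e<2)&(p1[:,1]<300)
for lo,hi in((-84,36),(-100,-84),(-115,-100),(-130,-115),(-150,-130),(-175,-150),(-230,-175)):
    k=ok&(J[:,1]>lo)&(J[:,1]<=hi)&(abs(J[:,0]+40)<130)
    o=np.argsort(-X[k,2])[:7];print(lo,hi,k.sum(),np.c_[J[k],X[k,2]][o].round().tolist())
```

```text
[496.49 148.57 202.53] [-0.41  0.43 -0.25] (array([92.41, -2.19, -0.08]), array([-0.06,  0.11, -0.17]))
-84 36 82 [[-7.0, -45.0, 127.0], [-10.0, -45.0, 110.0], [57.0, -80.0, 103.0], [-14.0, -39.0, 102.0], [-36.0, 27.0, 99.0], [46.0, -36.0, 99.0], [57.0, -46.0, 99.0]]
-100 -84 10 [[-42.0, -95.0, 109.0], [-42.0, -87.0, 107.0], [-37.0, -85.0, 104.0], [-49.0, -87.0, 96.0], [-32.0, -99.0, 78.0], [-32.0, -97.0, 74.0], [-22.0, -94.0, 70.0]]
-115 -100 14 [[-46.0, -106.0, 132.0], [-61.0, -105.0, 131.0], [-38.0, -104.0, 110.0], [-48.0, -102.0, 102.0], [-29.0, -106.0, 79.0], [-26.0, -110.0, 79.0], [-28.0, -113.0, 75.0]]
-130 -115 16 [[-33.0, -127.0, 141.0], [-32.0, -128.0, 139.0], [-34.0, -119.0, 136.0], [-27.0, -119.0, 128.0], [-29.0, -124.0, 122.0], [-28.0, -118.0, 122.0], [-27.0, -129.0, 102.0]]
-150 -130 6 [[-32.0, -131.0, 138.0], [-30.0, -145.0, 136.0], [-17.0, -134.0, 81.0], [-18.0, -134.0, 80.0], [-18.0, -135.0, 74.0], [85.0, -131.0, -35.0]]
-175 -150 5 [[-29.0, -168.0, 154.0], [-32.0, -156.0, 132.0], [-34.0, -173.0, 128.0], [10.0, -161.0, 4.0], [19.0, -168.0, 4.0]]
-230 -175 8 [[-36.0, -186.0, 127.0], [-10.0, -195.0, 94.0], [-16.0, -215.0, 81.0], [-19.0, -192.0, 70.0], [17.0, -184.0, 5.0], [-3.0, -183.0, 5.0], [41.0, -222.0, 4.0]]
```

View pics/w2.png

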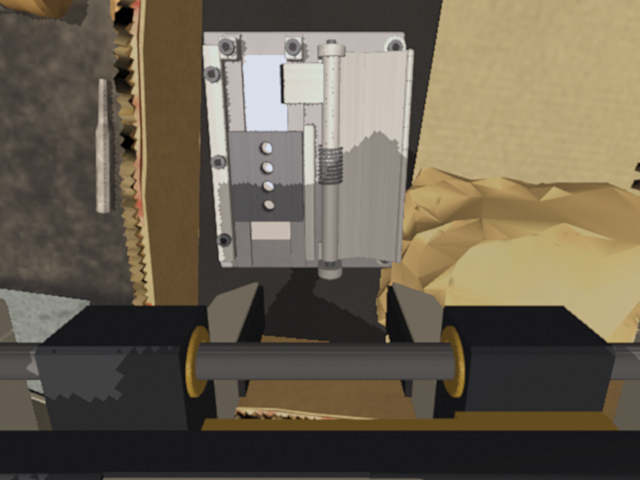

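The paper reaches z ≈ 130–150 at jig y < -100, x < -27, and the gripper body's lower face would be at about 144. I'll yaw the gripper about 36° so the bar finger leads, at x ≈ 0, which keeps the body clear of the paper. The lane finger then pushes with its corner near y ≈ -2.

```bash
cat >> h.py <<'E'
YAW=np.radians(36.3)
def GR(): return Ro.from_rotvec([0,0,YAW])*goal_rot(-1)
def jig():
    s=robot.sense();c,q=np.cos(TH),np.sin(TH);return np.r_[(s["tcp_pos"][:2]-T)@np.array([[c,-q],[q,c]]),s["tcp_pos"][2]-22]
E
python3 - <<'E'
from h import *
print(jig(),delta(j2w([-31,-34,130]),GR()))
E
```

```text
[-49.08 -34.91 180.41] (array([72.46, 17.87, -1.06]), array([-36.36,   0.16,  -0.13]))
```

Emit:
step_arm:
  plan:
    - [0,18,-1,-36.3,0,0,65]
    - [0,18,-1,-36.3,0,0,65]
    - [0,18,-1,-36.3,0,0,65]
    - [0,18,-1,-36.3,0,0,65]
    - [0,18,-1,-36.3,0,0,65]
    - [25,18,-1,-36.3,0,0,65]
    - [50,18,-1,-36.3,0,0,65]
    - [72,18,-1,-36.3,0,0,65]
    - [72,18,-1,-36.3,0,0,65]
    - [72,18,-1,-36.3,0,0,65]
    - [72,18,-1,-36.3,0,0,65]

```text
time_s: 3.8
tcp_pos: [509.6, 161.4, 130.4]
eef_rot: [0.702, 0.091, 0.7, -0.09]
force: [-0.3, 0.0, 0.2]
grip_width: 64.9
```

Run:
```python
from h import *
s=robot.sense();print(jig(),s["force"],s["grip_width"],delta(j2w([-31,-34,100]),GR()))
a=robot.read_camera("wrist");b=robot.read_camera("scene");t=robot.read_camera("top")
c=lambda i,y,x,h,w:cv2.resize(i[y:y+h,x:x+w],(400,300),interpolation=cv2.INTER_CUBIC)
m=np.vstack([np.hstack([c(a,0,0,480,640),c(b,110,290,150,200)]),np.hstack([c(t,190,310,120,160),c(a,200,120,240,320)])])
cv2.imwrite("pics/m1.png",m)
```

```text
[-30.82 -33.49 108.4 ] [-0.28  0.02  0.22] 64.94683364499627 (array([30.4 , -0.48,  0.22]), array([-0.01,  0.17, -0.07]))
```

View pics/m1.png

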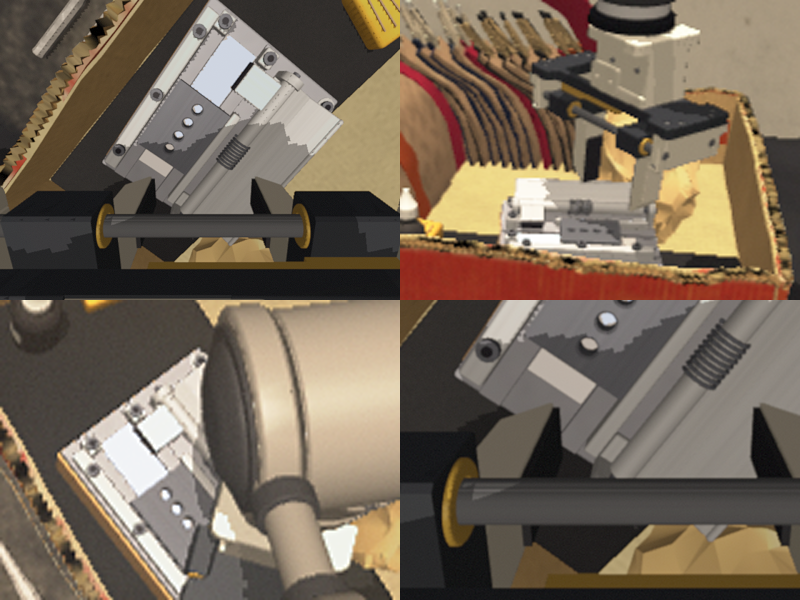

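The fingers straddle the pivot rail, with the lane finger behind the plate and the bar finger over the bar. The body passes clear of the paper in the scene view. I'll descend onto the bar.

Emit:
step_arm:
  plan:
    - [8,-0.5,0,0,0,0,65]
    - [16,-0.5,0,0,0,0,65]
    - [20,-0.5,0,0,0,0,65]
    - [20,-0.5,0,0,0,0,65]

```text
time_s: 4.35
tcp_pos: [508.4, 160.7, 108.3]
eef_rot: [0.701, 0.09, 0.701, -0.09]
force: [-1.5, 0.8, 6.2]
grip_width: 65.1
```

Run:
```python
from h import *
s=robot.sense();print(jig(),s["force"],s["moment"],delta(j2w([-31,-34,100]),GR()))
```

```text
[-32.19 -33.24  86.33] [-1.52  0.76  6.24] [-0.05 -0.07  0.03] (array([8.33, 0.51, 1.32]), array([-0.02, -0.01,  0.01]))
```

Emit:
step_arm:
  plan:
    - [3,0.5,1,0,0,0,65]
    - [6,0.5,1,0,0,0,65]
    - [6,0.5,1,0,0,0,65]

```text
time_s: 4.65
tcp_pos: [509.1, 161.3, 103.0]
eef_rot: [0.701, 0.091, 0.702, -0.09]
force: [-3.3, 1.2, 9.0]
grip_width: 65.2
```

Emit:
step_arm:
  plan:
    - [1.5,0,0,0,0,0,65]
    - [1.5,0,0,0,0,0,65]

```text
time_s: 4.85
tcp_pos: [509.4, 161.4, 101.9]
eef_rot: [0.701, 0.091, 0.701, -0.09]
force: [-3.6, 2.2, 9.0]
grip_width: 65.0
```

Run:
```python
from h import *
s=robot.sense();print(jig(),s["force"],s["moment"],delta(j2w([-31,-34,100]),GR()))
```

```text
[-31.05 -33.33  79.89] [-3.57  2.25  9.02] [0.19 0.22 0.01] (array([ 1.89, -0.36,  0.57]), array([-0.01,  0.01, -0.03]))
```

Emit:
step_arm:
  plan:
    - [1,0,0,0,0,0,65]
    - [1,0,0,0,0,0,65]

```text
time_s: 5.05
tcp_pos: [509.6, 161.4, 101.1]
eef_rot: [0.702, 0.091, 0.701, -0.09]
force: [-3.5, 2.1, 9.5]
grip_width: 64.7
```

Emit:
step_arm:
  plan:
    - [1,0,0,0,0,0,65]
    - [1,0,0,0,0,0,65]

```text
time_s: 5.25
tcp_pos: [509.6, 161.5, 100.6]
eef_rot: [0.702, 0.091, 0.701, -0.09]
force: [-4.5, 2.8, 12.6]
grip_width: 65.0
```

Run:
```python
from h import *
s=robot.sense();print(jig(),s["force"],s["moment"])
a=robot.read_camera("wrist");b=robot.read_camera("scene")
c=lambda i,y,x,h,w:cv2.resize(i[y:y+h,x:x+w],(400,400),interpolation=cv2.INTER_CUBIC)
cv2.imwrite("pics/m2.png",np.hstack([c(a,0,60,400,400),c(b,170,330,100,100)]))
```

```text
[-30.82 -33.35  78.55] [-4.54  2.76 12.58] [0.29 0.32 0.01]
```

View pics/m2.png

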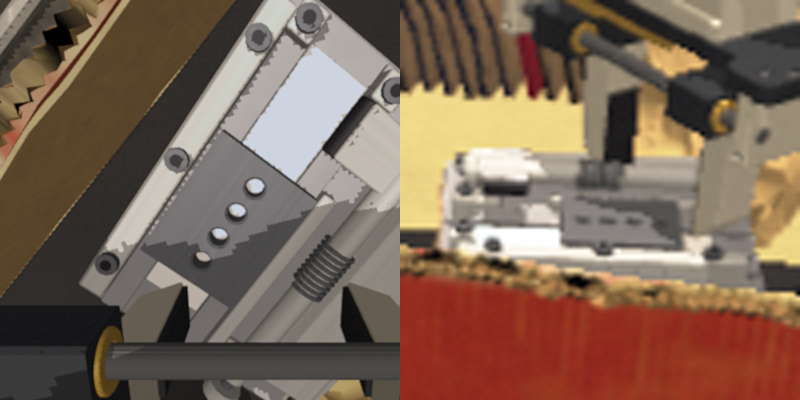

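The bar is on its stop (12.6 N at tip z = 78.5), the clip nose is lifted, and the lane finger is just behind the plate. I'll push along the lane.

Emit:
step_arm:
  plan:
    - [0,2,1.5,0,0,0,65]
    - [0,4,3,0,0,0,65]
    - [0,6,4.4,0,0,0,65]
    - [0,8,5.9,0,0,0,65]
    - [0,10,7.3,0,0,0,65]
    - [0,12,8.8,0,0,0,65]

```text
time_s: 5.95
tcp_pos: [520.7, 169.3, 100.5]
eef_rot: [0.701, 0.09, 0.701, -0.091]
force: [-6.4, -6.4, 15.0]
grip_width: 65.4
```

Emit:
step_arm:
  plan:
    - [0,2,1.5,0,0,0,65]
    - [0,4,3,0,0,0,65]
    - [0,6,4.4,0,0,0,65]
    - [0,8,5.9,0,0,0,65]
    - [0,10,7.3,0,0,0,65]
    - [0,12,8.8,0,0,0,65]

```text
time_s: 6.55
tcp_pos: [532.3, 178.6, 100.5]
eef_rot: [0.701, 0.09, 0.701, -0.091]
force: [-6.4, -4.5, 13.7]
grip_width: 65.4
```

Run:
```python
from h import *
s=robot.sense();print(jig(),s["force"],s["moment"])
a=robot.read_camera("wrist");b=robot.read_camera("scene")
c=lambda i,y,x,h,w:cv2.resize(i[y:y+h,x:x+w],(400,400),interpolation=cv2.INTER_CUBIC)
cv2.imwrite("pics/m3.png",np.hstack([c(a,0,60,400,400),c(b,170,330,100,100)]))
```

```text
[ -2.36 -34.33  78.51] [-6.43 -4.54 13.68] [-1.08  0.53 -0.1 ]
```

View pics/m3.png

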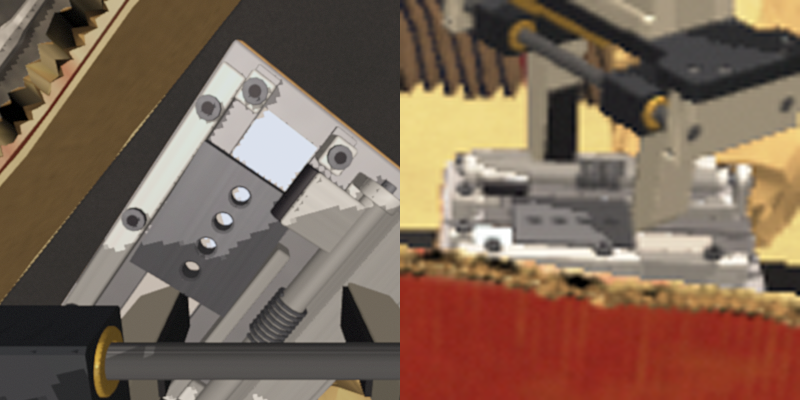

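The plate has moved about 22 mm and its front edge is now passing under the raised nose, with the bar still held down. Continuing.

Emit:
step_arm:
  plan:
    - [0,2,1.5,0,0,0,65]
    - [0,4,3,0,0,0,65]
    - [0,6,4.4,0,0,0,65]
    - [0,8,5.9,0,0,0,65]
    - [0,9.6,7.1,0,0,0,65]

```text
time_s: 7.15
tcp_pos: [541.6, 186.2, 100.5]
eef_rot: [0.701, 0.09, 0.701, -0.091]
force: [-5.9, -5.4, 14.1]
grip_width: 65.4
```

Emit:
step_arm:
  plan:
    - [0,1.2,0.9,0,0,0,65]
    - [0,2.4,1.8,0,0,0,65]

```text
time_s: 7.35
tcp_pos: [543.9, 188.0, 100.5]
eef_rot: [0.701, 0.09, 0.701, -0.091]
force: [-6.0, -5.2, 13.9]
grip_width: 65.3
```

Run:
```python
from h import *
s=robot.sense();print(jig(),s["force"],s["moment"])
```

```text
[ 12.54 -34.37  78.49] [-6.03 -5.17 13.88] [-1.01  0.6  -0.14]
```

Emit:
step_arm:
  plan:
    - [0,0.8,0.6,0,0,0,65]
    - [0,1.6,1.2,0,0,0,65]

```text
time_s: 7.55
tcp_pos: [545.4, 189.2, 100.5]
eef_rot: [0.701, 0.09, 0.701, -0.091]
force: [-7.7, -6.2, 14.1]
grip_width: 64.8
```

Emit:
step_arm:
  plan:
    - [0,0.8,0.6,0,0,0,65]
    - [0,1.6,1.2,0,0,0,65]

```text
time_s: 7.75
tcp_pos: [545.6, 189.5, 100.4]
eef_rot: [0.7, 0.089, 0.703, -0.092]
force: [-12.5, -11.3, 19.1]
grip_width: 65.1
```

Run:
```python
from h import *
s=robot.sense();print(jig(),s["force"],s["moment"])
```

```text
[ 14.84 -34.29  78.41] [-12.51 -11.32  19.14] [-2.16  1.55 -0.07]
```

The force rose at the expected place, so the plate is against the stops. I'll give it one small seating nudge and look.

Emit:
step_arm:
  plan:
    - [0,0.8,0.6,0,0,0,65]
    - [0,0.8,0.6,0,0,0,65]
    - [0,0.8,0.6,0,0,0,65]

```text
time_s: 8.05
tcp_pos: [545.8, 189.7, 100.4]
eef_rot: [0.7, 0.088, 0.703, -0.092]
force: [-13.8, -11.4, 18.7]
grip_width: 65.0
```

Run:
```python
from h import *
s=robot.sense();print(jig(),s["force"],s["moment"])
a=robot.read_camera("wrist")
cv2.imwrite("pics/m4.png",cv2.resize(a[60:360,100:500],(800,600),interpolation=cv2.INTER_CUBIC))
```

```text
[ 15.08 -34.28  78.44] [-13.77 -11.36  18.7 ] [-2.21  1.6   0.01]
```

View pics/m4.png

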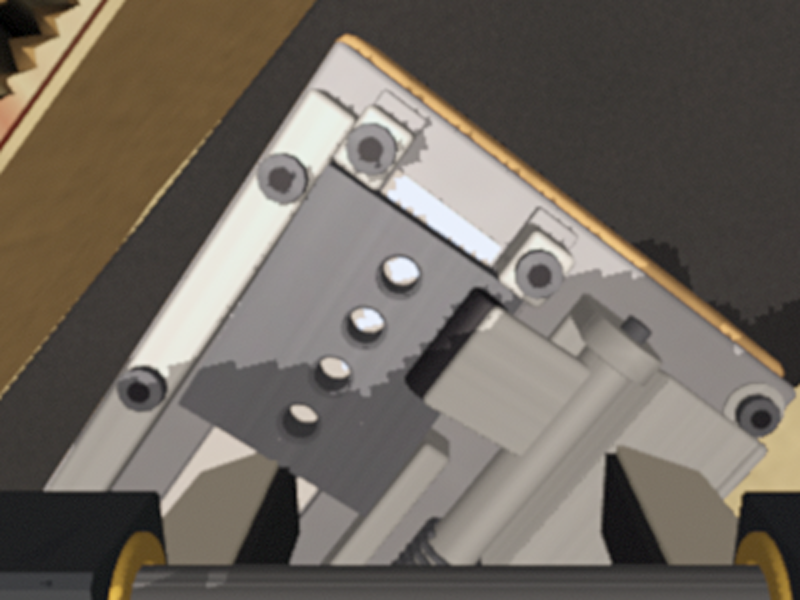

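The plate's front edge is on both end stops, at (345,160) and (505,285), with the raised nose over its top. I'll back off the push with the bar still held, then let the bar up.

Emit:
step_arm:
  plan:
    - [0,-2,-1.5,0,0,0,65]
    - [0,-4,-3,0,0,0,65]
    - [0,-4.8,-3.6,0,0,0,65]
    - [0,-4.8,-3.6,0,0,0,65]

```text
time_s: 8.5
tcp_pos: [545.2, 188.8, 100.8]
eef_rot: [0.703, 0.091, 0.7, -0.09]
force: [0.8, 1.3, 8.8]
grip_width: 64.8
```

Run:
```python
from h import *
s=robot.sense();print(jig(),s["force"],s["moment"])
```

```text
[ 14.05 -34.54  78.85] [0.83 1.25 8.82] [ 0.14 -0.55  0.06]
```

Emit:
step_arm:
  plan:
    - [-1.5,-1,-1,0,0,0,65]
    - [-3,-1.6,-1.2,0,0,0,65]
    - [-4.5,-1.6,-1.2,0,0,0,65]
    - [-6,-1.6,-1.2,0,0,0,65]
    - [-8,-1.6,-1.2,0,0,0,65]
    - [-12,-1.6,-1.2,0,0,0,65]
    - [-18,-1.6,-1.2,0,0,0,65]
    - [-30,-1.6,-1.2,0,0,0,65]
    - [-50,-1.6,-1.2,0,0,0,65]
    - [-80,-1.6,-1.2,0,0,0,65]
    - [-120,-1.6,-1.2,0,0,0,65]
    - [-120,-1.6,-1.2,0,0,0,65]
    - [-120,-1.6,-1.2,0,0,0,65]

```text
time_s: 9.8
tcp_pos: [542.3, 187.2, 220.9]
eef_rot: [0.702, 0.091, 0.7, -0.09]
force: [-0.3, -0.4, -0.9]
grip_width: 65.0
```

Run:
```python
from h import *
s=robot.sense();print(jig(),s["force"],s["time_s"])
a=robot.read_camera("wrist");b=robot.read_camera("scene")
c=lambda i,y,x,h,w,W:cv2.resize(i[y:y+h,x:x+w],(W,500),interpolation=cv2.INTER_CUBIC)
cv2.imwrite("pics/m5.png",np.hstack([c(a,40,140,250,250,500),c(b,180,310,150,90,300)]))
```

```text
[ 10.78 -33.99 198.85] [-0.26 -0.45 -0.94] 9.8
```

View pics/m5.png

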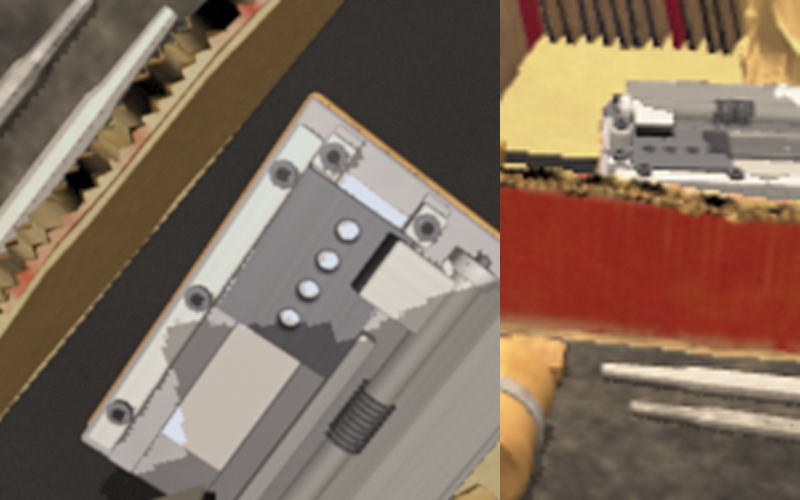

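The plate's front edge is still on both stops, at (320,178) and (410,225), and the nose rests on its top. The arm is clear with zero force, so I'm handing in.

```bash
python3 -c "
from plant import robot
print(robot.job_done())"
```

```text
the job is handed in; nothing more can be done
None
```

The job is done and handed in at about 10 s. The plate is home against both end stops and the clip is clamped on it.

- **Approach:** A crumpled paper heap about 130–150 mm high stands beside the thumb bar. I turned the gripper about 36° so that its body stayed clear of the paper.
- **Pressing and pushing:** One fingertip held the bar on its hard stop, at about 12.6 N with the tip at z = 78.5. The other fingertip pushed the plate about 40 mm until the push force rose from about 8 N to 18 N at the stops. I then backed off the push with the bar still held, and let the bar up.
- **Last checks:** The wrist view after release shows the plate's front edge on both stops and the nose down on its top. The arm was clear with about 1 N of sensor noise, and I moved nothing round the jig. I had no reading of the clip angle, so the clamping is judged from the picture only.
- **Disagreement:** The top and wrist cameras differed by 2–4 mm on the jig's y position, so I used a value in between. The stop came about 1–1.5 mm further along than predicted, which is within the calibration error.

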